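# Load the slide carrier under the drag spring of the scanner dock

## Robot

A 7-joint arm with a two-finger parallel gripper is mounted at the origin on the work surface. World frame = base frame: x ahead of the robot, y to its left, z up, the work surface at z = 0. Lengths are in m, angles in rad, forces in N, time in s.
With the tool pointing down it reaches from about 0.425 to 0.95 m from the base axis. Payload 4.7 kg.
Tool frame: the origin (TCP) lies at the centre of the arm's flange, where the gripper is bolted on; the fingertips stand 173 mm ahead of it and the grasp point (between the pads) lies 155 mm ahead of it (robot.grip_depth is the distance from the TCP to the grasp point, in m); z points along the fingers, y is the line along which they close (so a half turn about z gives the same grasp; the last joint's range is limited). The gripper opens to 85 mm and grips with 20 to 120 N. Pads are 22 mm wide; open, the fingers measure 114 mm over their backs; the gripper's body (76 mm by 85 mm) begins 54 mm behind the grasp point. The pads swing forward as they close: fully open they stand 13 mm farther back than shut.
Start: joints at [1.227, 0.469, -0.049, 1.532, 0.024, 1.141, -0.082], TCP at [0.209, -0.642, 0.405] pointing down, gripper open.
Joint ranges: [-2.59, 2.59], [-0.33, 1.99], [-1.39, 1.29], [0.1, 2.45], [-1.04, 4.18], [0.21, 1.99], [-2.66, 2.66]. Speed limits (rad/s): [2.57, 2.57, 3.14, 3.14, 3.14, 3.14, 3.14].

## Interface

Orientations are given as a unit quaternion [w, x, y, z].
In Python, from plant import monitor, snapshot, camera_info, robot gives the robot as it stands.
- The arm moves only by the tool carry_out, never from a script. Its argument "series" is a list of rows, each an object of numbers: "ax", "ay", "az": the turn, a rotation vector about the world's x, y, z in degrees; "tx", "ty", "tz": the shift along the world's x, y, z in cm; "grip": the opening in per cent of the stroke, from 0 (shut) to 100 (fully open). A call has 1 to 20 rows; each row is the pose to reach, as a shift and turn from the pose commanded when the call began; what a row does not reach only later rows make up. A row lasts 1/10 s, in which the tool goes at most 50 mm and 8.59 degrees, less where a joint would pass 70% of its speed; a pose out of reach is approached as far as the arm can. A call with a gripper value outside its range is refused whole. The fingers move at their own pace and stop on an object; the grip force is fixed at half the most. Time passes only in rows, so rows that repeat a pose let the fingers close. It gives the time, the measured TCP pose, the force, the opening and the grip force at its end, in the units of the state.
- monitor.sense(): the state, without advancing time (a new reading comes with each control period).
- snapshot(name): name is "scene" or "top"; returns the picture (480x640x3 uint8, red, green, blue); there is no depth.
- camera_info(name): a dict with "vfov" (degrees; the focal length in pixels is half the picture's height over the tangent of half this angle, whatever the lens; pixels are square), "cx", "cy" (the principal point, pixels), "cam_to_world" (4x4, takes a point from camera to world coordinates). Camera axes: x right, y down, z forward; pixel columns grow to the right and rows downward; lengths in m; the calibration is good to about 2 mm. A picture is of the moment at which its call begins. camera_info takes no time and is no camera call.
- robot.sign_off(): hands the job in; it is judged then, once.
The state is a dict: "time_s": time; "joint_pos": joint angles; "joint_vel": joint speeds; "joint_torque": joint torques, N m; "tool_pos": TCP position; "ee_rot": TCP orientation; "ft_force": force on the tool from outside, world axes, zero at the start; "torque": the same for the moment, N m; "gripper_width": opening from 0.0 (shut) to 1.0 (fully open); "grasp_force": force on a finger pad.
Only numpy, scipy, OpenCV 4.12 (cv2) and the standard library are available. Lean on these libraries where they do the work, as an engineer would, in place of code of your own. Each camera call takes 0.05 s, during which the arm holds its last target. There are 200 camera calls.

## Task

Load the microscope-slide carrier into the loading dock with the fingertips only: press it down hard on its blue thumb pad until its nose can clear the steel keeper lips, keep it pressed as it slides forward under the lips and the drag spring, and push it fully home against the end stop. Then move clear, leaving it held under the lips and the spring. Do not lift or tip the carrier, and leave the other things on the bench where they stand.

Things in the scene. Friction and masses are not known exactly. Their poses are not given: they have to be found in the camera images.
- dock: White loading dock, fixed, 310 (x) x 125 (y) mm. Origin: centre of its underside, on the bench, z up; +x is the loading direction. An open channel along it, 95 mm wide, lies between guide walls whose tops are 40 mm above the bench; its floor is the grey sprung bed, top 34 mm above the bench when up.
- mouth (a point): Where the steel keeper lips begin: on the dock's centre line, x = 70 mm in the dock, at the height of the lips' undersides, 38 mm above the bench. The lips are 5 mm thick, reach in from both walls from here to the end stop and leave the middle 71 mm open. A bridge crosses above, x = 72 to 84 mm, 61 to 71 mm above the bench.
- stop (a point): Centre line of the dock on the face of the end stop, x = 140 mm in the dock, 38 mm above the bench. The carrier's nose touches it when home.
- carrier: Loose flat slide carrier, 136 (x) x 90 (y) x 10 mm, 110 to 200 g, two glass slides in its white front. Origin: centre of its underside; +x to its nose, along the dock's +x. It starts on the raised bed, 34 mm above the bench, about 6 mm too high for the lips. Fully home, its origin is at x = 72 mm in the dock; pad and ridge then still lie outside lips and bridge.
- pad (a point): Centre of the flat blue thumb pad, on the carrier's top face at its tail: 44 mm behind the carrier's origin, 10 mm above its underside. The pad is 48 (x) x 90 mm. At its front edge, 24 mm ahead of this point, an orange ridge stands across it, 8 mm high, 6 mm thick, 70 mm wide; fingertips can push on it.
- bed (a joint): How far the sprung bed under the carrier is pressed down, in m: 0 up, 0.012 at its bottom stop. It stays level. Pressing takes about 5 N at first, 12 N at the bottom. The carrier clears the lips when over 0.006 down; slide it at 0.008 to 0.011. With the carrier home and released, the bed pushes it up against the lips and reads about 0.006.
- leaf (a joint): Angle in rad by which the drag spring is lifted, 0 at rest: a steel leaf 14 mm wide, 46 mm long, on the dock's centre line, hinged under the bridge at x = 80 mm and sloping down to +x. The carrier's nose lifts it by 0.1 to 0.3 on passing under; it presses with 2 to 4 N. Sliding the pressed carrier under it takes about 8 to 14 N of forward push.
- tuberack: Bystander: white rack of five purple-capped tubes, 30 x 100 x 80 mm, loose beside the dock. Origin: centre of its underside.
- cup: Bystander: white specimen cup, 60 mm across, 60 mm high, loose on the dock's other side. Origin: centre of its underside.
- reagent: Bystander: white reagent bottle with a red cap, 70 mm across, 150 mm high. Origin: centre of its underside.
- jar: Bystander: clear jar with a yellow lid, 60 mm across, 70 mm high. Origin: centre of its underside.
- mouse: Bystander: black computer mouse, 105 x 60 x 34 mm. Origin: centre of its underside.
- scanner: Bystander: hand-held barcode scanner lying down, about 145 x 62 x 36 mm. Origin: on its underside near the middle.

How it is judged:
On the way, in this order (a step that is already met when the one before it is completed fails the run):
1. the carrier is pressed down by the fingers while its nose is still outside the lips (value of joint bed above 0.0055 m and contact force between the fingers and carrier above 3 N and x of carrier in the frame of dock below 0.008 m), for 0.05 s.
2. the nose is under the lifted drag spring while the carrier is still pressed down below the lips (value of joint bed above 0.0065 m and contact force between the fingers and carrier above 3 N and value of joint leaf above 0.05 rad and x of carrier in the frame of dock above 0.035 m), for 0.05 s.
At the end, for the whole second after the job is handed in: The carrier rests within 5 mm of the end stop, straight to 0.06 rad, held under the lips (bed at least 4.5 mm down, carrier underside at most 31 mm above the bench), with the drag spring lifted over 0.05 rad on its top; bystanders within 30 mm of their places (x of carrier in the frame of dock above 0.067 m and z of carrier in the frame of dock below 0.031 m and value of joint bed above 0.0045 m and value of joint leaf above 0.05 rad and angle between the x axis of carrier and the x axis of dock, either way round below 0.06 rad and linear speed of carrier below 0.01 m/s and distance of each of tuberack, cup, reagent, jar, mouse, scanner from where it was at the start of the episode below 0.03 m); the robot touches nothing.
It fails at once if the carrier is lifted or tipped (z of carrier in the frame of dock above 0.045 m or angle between carrier's own z axis and vertical above 0.2 rad).
It fails at once if a bystander is pushed more than 30 mm or knocked over (distance of any of tuberack, cup, reagent, jar, mouse, scanner from where it was at the start of the episode above 0.03 m or angle between any of tuberack, cup, reagent, jar, mouse, scanner's own z axis and vertical above 0.5 rad).
It fails at once if a bystander is lifted (height (world z) of any of tuberack, cup, reagent, jar, mouse, scanner above 0.02 m).
It also fails if it takes over 42 s, if anything falls off the work surface, if the arm or the gripper's body presses on something with over 40 N, if the wrist force passes 120 N, or if a joint passes its speed limit or range.

## Working session

There is one attempt and no reset: what is moved stays moved. The work goes in short steps, Python scripts to look and compute and a tool call to move; the robot and the scene stay as the last step left them, time stands still between calls to the robot, and variables do not carry over. Pictures are saved under pics/ and viewed, at most 10 in all, crops included, and the job is handed in when it is done.

Besides the shell and the picture viewer there is one more tool, called in YAML: its name, and indented under it one key for each argument. carry_out: Moves the arm, as the interface text tells. Its arguments: {"type":"object","properties":{"series":{"type":"array","items":{"type":"object","properties":{"ax":{"type":"number"},"ay":{"type":"number"},"az":{"type":"number"},"tx":{"type":"number"},"ty":{"type":"number"},"tz":{"type":"number"},"grip":{"type":"number"}}}}},"required":["series"]}

```bash
mkdir -p pics; python3 - <<'E'
from plant import monitor, snapshot, camera_info, robot
import cv2, json
for n in("scene","top"):
    cv2.imwrite(f"pics/{n}0.png",snapshot(n)[:,:,::-1]); print(n,camera_info(n))
print(monitor.sense())
E
```

```text
scene {'vfov': 46.66025147863045, 'cx': 325.2113850870852, 'cy': 247.4005035487449, 'cam_to_world': array([[ 0.8640056 ,  0.43154055, -0.25935898,  0.89276603],
       [ 0.50346204, -0.74513073,  0.43738562, -0.56419842],
       [-0.00450672, -0.50848102, -0.8610614 ,  1.19939629],
       [ 0.        ,  0.        ,  0.        ,  1.        ]])}
top {'vfov': 49.136218892522336, 'cx': 314.24976906551046, 'cy': 234.206172783337, 'cam_to_world': array([[ 0.0111258 , -0.99370507,  0.111474  ,  0.40760834],
       [-0.99981748, -0.01278669, -0.01419549,  0.00311114],
       [ 0.01553151, -0.11129572, -0.99366596,  1.27178881],
       [ 0.        ,  0.        ,  0.        ,  1.        ]])}
{'time_s': 0.1, 'joint_pos': array([ 1.22711865,  0.46938256, -0.04861252,  1.53357819,  0.02408984,
        1.14101332, -0.0823017 ]), 'joint_vel': array([-1.09437477e-03, -2.23011935e-03,  4.04286344e-04, -2.89204863e-03,
       -5.85729799e-05, -4.94372701e-04,  4.87141412e-04]), 'joint_torque': array([ 8.19620636e-04, -5.11516392e+01, -4.66661097e-02, -2.38391358e+01,
        1.08857051e-02,  4.31703942e-03,  8.25482147e-06]), 'tool_pos': array([ 0.20894823, -0.64161355,  0.40374989]), 'ee_rot': array([-8.83143463e-04,  9.87636481e-01,  1.56758972e-01, -1.63510838e-04]), 'ft_force': array([ 0.2435721 ,  0.00433591, -0.58071596]), 'torque': array([0.06036427, 0.03657734, 0.04490333]), 'grasp_force': 0.0, 'gripper_width': 1.0018709822874128}
```

View pics/scene0.png

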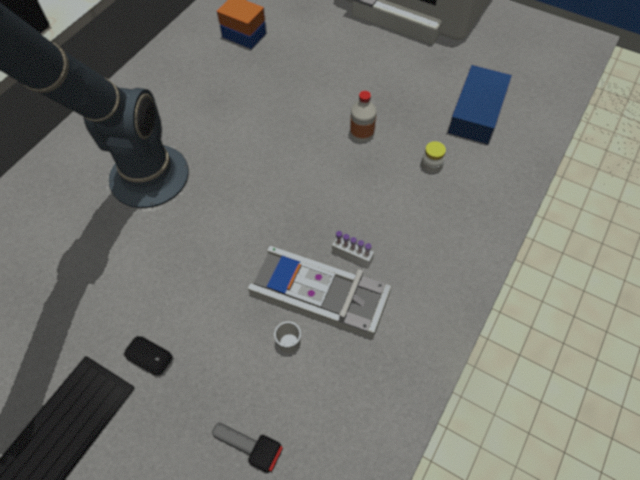

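View pics/top0.png

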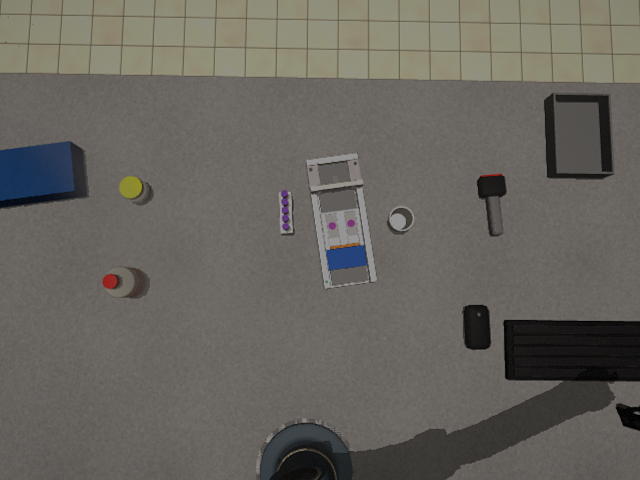

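The scene view shows the dock at about (320,290), with its tail at left and the blue pad near (284,274). In the top view the dock runs from (349,287) at the tail to (332,157) at the stop, with the pad at (347,257), the rack at (286,212) and the cup at (401,219).

```bash
cat > h.py <<'E'
import numpy as np, cv2
from plant import monitor, snapshot, camera_info, robot
def ray(n,px,z):
    c=camera_info(n); f=240/np.tan(np.radians(c["vfov"]/2)); M=c["cam_to_world"]
    px=np.atleast_2d(px).astype(float)
    d=np.c_[(px[:,0]-c["cx"])/f,(px[:,1]-c["cy"])/f,np.ones(len(px))]@M[:3,:3].T
    o=M[:3,3]; return o+d*((z-o[2])/d[:,2])[:,None]
def mask(img,name):
    h=cv2.cvtColor(img,cv2.COLOR_RGB2HSV)
    lo,hi={"blue":((105,150,60),(125,255,255)),"orange":((5,150,120),(18,255,255)),"white":((0,0,150),(180,45,255))}[name]
    return cv2.inRange(h,lo,hi)
def blobs(m,roi,amin=10):
    z=np.zeros_like(m); x0,y0,x1,y1=roi; z[y0:y1,x0:x1]=m[y0:y1,x0:x1]
    cs=cv2.findContours(z,cv2.RETR_EXTERNAL,cv2.CHAIN_APPROX_NONE)[0]
    return [c[:,0] for c in sorted(cs,key=cv2.contourArea,reverse=True) if cv2.contourArea(c)>=amin]
def rect(P):
    (c,s,a)=cv2.minAreaRect((P[:,:2]*1000).astype(np.float32)); b=cv2.boxPoints((c,s,a))
    e=b[1]-b[0]; f=b[2]-b[1]; l=e if e@e>f@f else f; 
    return np.round(c,1),np.round(s,1),round(np.degrees(np.arctan2(l[1],l[0])),2)
E
cat > m.py <<'E'
from h import *
R={"top":(300,145,385,295),"scene":(245,240,395,340)}
for n in R:
    im=snapshot(n)
    for col,z in(("blue",.044),("orange",.052),("white",.040)):
        for c in blobs(mask(im,col),R[n])[:2]:
            print(n,col,cv2.contourArea(c),rect(ray(n,c,z)), c.mean(0))
E
python3 m.py
python3 - <<'E'
import sys; sys.path.insert(0,'.')
from h import *
a=cv2.imread('pics/top0.png')[140:300,270:420]; cv2.imwrite('pics/topcrop.png',cv2.resize(a,None,fx=3.7,fy=3.7,interpolation=cv2.INTER_CUBIC))
E
```

```text
top blue 695.0 (array([492.3, -90.1]), array([47. , 88.8]), np.float32(-81.68)) [346.05454545 257.09090909]
top orange 24.0 (array([518.7, -85.3]), array([ 4.6, 64.2]), np.float32(-82.14)) [344.5        245.58928571]
top white 128.0 (array([539., -28.]), array([205.6,  13. ]), np.float32(8.93)) [319.316 238.48 ]
top white 95.0 (array([ 548.5, -136.5]), array([220.4,  10.6]), np.float32(8.82)) [365.73489933 234.7885906 ]
scene blue 521.5 (array([494.3, -90.2]), array([42. , 87.1]), np.float32(-80.59)) [282.42696629 274.25842697]
scene white 1695.5 (array([549.9, -72.5]), array([232.4, 123.8]), np.float32(12.93)) [320.37462236 277.75226586]
scene white 408.0 (array([ 550.8, -136.3]), array([223.5,  13. ]), np.float32(8.94)) [293.48913043 301.48369565]
```

View pics/topcrop.png

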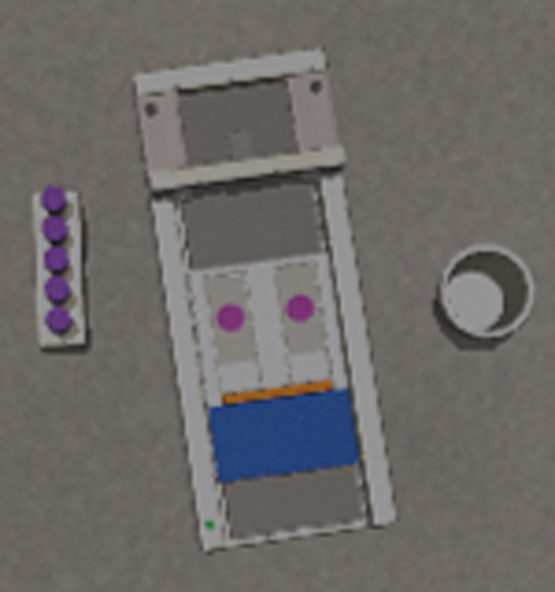

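The crop shows clean dock corners: tail (205,548)/(393,522) and stop end (137,78)/(325,55). The carrier's nose corners are (193,272) and (325,250), and the yaw looks like about 8.5°.

```bash
python3 - <<'E'
from h import *
P=np.array([[205,548],[393,522],[137,78],[325,55],[193,272],[325,250],[345,150],[152,180]])/3.7+[270,140]
for z,s in((.04,slice(0,4)),(.044,slice(4,6)),(.071,slice(6,8))): print(z,np.round(ray("top",P[s],z)*1000,1))
T=ray("top",P[:4],.04)[:,:2]*1000
t,e=T[:2].mean(0),T[2:].mean(0); print("len",np.linalg.norm(e-t),"yaw",np.degrees(np.arctan2(*(e-t)[::-1])))
u=np.array([np.cos(np.radians(8.7)),np.sin(np.radians(8.7))]); n=np.array([-u[1],u[0]])
for nm,p in(("tail",t),("end",e),("pad",[493.3,-90.1]),("nose",ray("top",P[4:6],.044)[:,:2].mean(0)*1000),("bridge",ray("top",P[6:8],.071)[:,:2].mean(0)*1000)):
    print(nm,np.round([(p-t)@u-155,(p-t)@n],1))
E
```

```text
0.04 [[ 419.5  -41.9   40. ]
 [ 437.2 -160.9   40. ]
 [ 722.     4.8   40. ]
 [ 739.2 -117.2   40. ]]
0.044 [[ 594.8  -32.6   44. ]
 [ 610.2 -117.    44. ]]
0.071 [[ 669.7 -126.9   71. ]
 [ 648.8   -5.5   71. ]]
len 305.61892606287296 yaw 8.506749267095023
tail [-155.    0.]
end [150.6  -1. ]
pad [-89.1   1.3]
nose [21.2 -0.1]
bridge [78.6 -0.1]
```

carry_out:
  series:
    - {"tx": 5,"ty": 9.6,"az": -2,"grip": 40}
    - {"tx": 10,"ty": 19,"az": -5,"grip": 40}
    - {"tx": 28.7,"ty": 55.2,"az": -9.4,"grip": 40}
    - {"tx": 28.7,"ty": 55.2,"az": -9.4,"grip": 40}
    - {"tx": 28.7,"ty": 55.2,"az": -9.4,"grip": 40}
    - {"tx": 28.7,"ty": 55.2,"az": -9.4,"grip": 40}
    - {"tx": 28.7,"ty": 55.2,"az": -9.4,"grip": 40}
    - {"tx": 28.7,"ty": 55.2,"az": -9.4,"grip": 40}
    - {"tx": 28.7,"ty": 55.2,"az": -9.4,"grip": 40}
    - {"tx": 28.7,"ty": 55.2,"az": -9.4,"grip": 40}
    - {"tx": 28.7,"ty": 55.2,"az": -9.4,"grip": 40}
    - {"tx": 28.7,"ty": 55.2,"az": -9.4,"grip": 40}
    - {"tx": 28.7,"ty": 55.2,"az": -9.4,"grip": 40}
    - {"tx": 28.7,"ty": 55.2,"az": -9.4,"grip": 40}
    - {"tx": 28.7,"ty": 55.2,"az": -9.4,"grip": 40}
    - {"tx": 28.7,"ty": 55.2,"az": -9.4,"grip": 40}
    - {"tx": 28.7,"ty": 55.2,"tz": -6,"az": -9.4,"grip": 40}
    - {"tx": 28.7,"ty": 55.2,"tz": -12,"az": -9.4,"grip": 40}
    - {"tx": 28.7,"ty": 55.2,"tz": -15,"az": -9.4,"grip": 40}
    - {"tx": 28.7,"ty": 55.2,"tz": -15,"az": -9.4,"grip": 40}

```text
$.series[0]: bad value
```

carry_out:
  series:
    - {"ax": 0,"ay": 0,"az": -2,"tx": 4,"ty": 8,"tz": 0,"grip": 40}

```text
time_s: 0.3
tool_pos: [0.2267, -0.601, 0.4036]
ee_rot: [0.001, 0.991, 0.134, -0.002]
ft_force: [0.3, 1.3, 0.2]
gripper_width: 0.857
grasp_force: 0.0
```

carry_out:
  series:
    - {"ax": 0,"ay": 0,"az": -4,"tx": 26.5,"ty": 50.7,"tz": 0,"grip": 40}
    - {"ax": 0,"ay": 0,"az": -7.4,"tx": 26.5,"ty": 50.7,"tz": 0,"grip": 40}
    - {"ax": 0,"ay": 0,"az": -7.4,"tx": 26.5,"ty": 50.7,"tz": 0,"grip": 40}
    - {"ax": 0,"ay": 0,"az": -7.4,"tx": 26.5,"ty": 50.7,"tz": 0,"grip": 40}
    - {"ax": 0,"ay": 0,"az": -7.4,"tx": 26.5,"ty": 50.7,"tz": 0,"grip": 40}
    - {"ax": 0,"ay": 0,"az": -7.4,"tx": 26.5,"ty": 50.7,"tz": 0,"grip": 40}
    - {"ax": 0,"ay": 0,"az": -7.4,"tx": 26.5,"ty": 50.7,"tz": 0,"grip": 40}
    - {"ax": 0,"ay": 0,"az": -7.4,"tx": 26.5,"ty": 50.7,"tz": 0,"grip": 40}
    - {"ax": 0,"ay": 0,"az": -7.4,"tx": 26.5,"ty": 50.7,"tz": 0,"grip": 40}
    - {"ax": 0,"ay": 0,"az": -7.4,"tx": 26.5,"ty": 50.7,"tz": 0,"grip": 40}
    - {"ax": 0,"ay": 0,"az": -7.4,"tx": 26.5,"ty": 50.7,"tz": 0,"grip": 40}
    - {"ax": 0,"ay": 0,"az": -7.4,"tx": 26.5,"ty": 50.7,"tz": 0,"grip": 40}
    - {"ax": 0,"ay": 0,"az": -7.4,"tx": 26.5,"ty": 50.7,"tz": 0,"grip": 40}
    - {"ax": 0,"ay": 0,"az": -7.4,"tx": 26.5,"ty": 50.7,"tz": 0,"grip": 40}
    - {"ax": 0,"ay": 0,"az": -7.4,"tx": 26.5,"ty": 50.7,"tz": -5,"grip": 40}
    - {"ax": 0,"ay": 0,"az": -7.4,"tx": 26.5,"ty": 50.7,"tz": -10,"grip": 40}
    - {"ax": 0,"ay": 0,"az": -7.4,"tx": 26.5,"ty": 50.7,"tz": -14,"grip": 40}
    - {"ax": 0,"ay": 0,"az": -7.4,"tx": 26.5,"ty": 50.7,"tz": -15,"grip": 40}
    - {"ax": 0,"ay": 0,"az": -7.4,"tx": 26.5,"ty": 50.7,"tz": -15,"grip": 40}

```text
time_s: 2.2
tool_pos: [0.4958, -0.0914, 0.2538]
ee_rot: [-0.0, 0.997, 0.074, -0.002]
ft_force: [0.0, 0.3, 0.9]
gripper_width: 0.397
grasp_force: 0.0
```

```bash
python3 - <<'E'
from h import *
a=snapshot("scene")[190:370,220:420,::-1]; cv2.imwrite('pics/sc1.png',cv2.resize(a,None,fx=3.2,fy=3.2,interpolation=cv2.INTER_CUBIC))
s=monitor.sense(); print(s["tool_pos"],s["ee_rot"],s["ft_force"],s["gripper_width"],np.degrees(2*np.arctan2(s["ee_rot"][2],s["ee_rot"][1])))
E
```

```text
[ 0.49668983 -0.09114534  0.25542161] [2.89252185e-04 9.97226977e-01 7.44191274e-02 2.56913137e-04] [0.24118194 0.4082854  0.69665322] 0.3995966299084436 8.535695604897548
```

View pics/sc1.png

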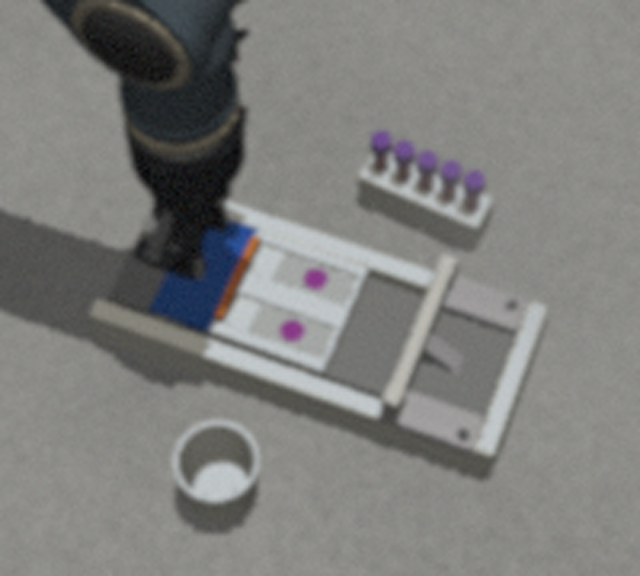

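The fingertips (crop about (185,265)) hang above the blue pad, behind the orange ridge, with the rack and cup well clear. Next I go down to contact.

carry_out:
  series:
    - {"ax": 0,"ay": 0,"az": 0,"tx": 0,"ty": 0.1,"tz": -2.5,"grip": 40}
    - {"ax": 0,"ay": 0,"az": 0,"tx": 0,"ty": 0.1,"tz": -3.4,"grip": 40}
    - {"ax": 0,"ay": 0,"az": 0,"tx": 0,"ty": 0.1,"tz": -3.7,"grip": 40}
    - {"ax": 0,"ay": 0,"az": 0,"tx": 0,"ty": 0.1,"tz": -3.7,"grip": 40}

```text
time_s: 2.65
tool_pos: [0.4968, -0.0893, 0.2187]
ee_rot: [0.0, 0.997, 0.075, 0.001]
ft_force: [-0.0, -0.8, 0.3]
gripper_width: 0.402
grasp_force: 0.0
```

carry_out:
  series:
    - {"ax": 0,"ay": 0,"az": 0,"tx": 0,"ty": 0,"tz": -0.2,"grip": 40}
    - {"ax": 0,"ay": 0,"az": 0,"tx": 0,"ty": 0,"tz": -0.4,"grip": 40}
    - {"ax": 0,"ay": 0,"az": 0,"tx": 0,"ty": 0,"tz": -0.4,"grip": 40}

```text
time_s: 2.95
tool_pos: [0.497, -0.0892, 0.2148]
ee_rot: [0.0, 0.997, 0.075, 0.001]
ft_force: [-1.2, -0.9, 5.7]
gripper_width: 0.4
grasp_force: 3.2
```

carry_out:
  series:
    - {"ax": 0,"ay": 0,"az": 0,"tx": 0,"ty": 0,"tz": -0.2,"grip": 40}
    - {"ax": 0,"ay": 0,"az": 0,"tx": 0,"ty": 0,"tz": -0.4,"grip": 40}
    - {"ax": 0,"ay": 0,"az": 0,"tx": 0,"ty": 0,"tz": -0.4,"grip": 40}

```text
time_s: 3.25
tool_pos: [0.4971, -0.0892, 0.211]
ee_rot: [0.0, 0.997, 0.075, 0.001]
ft_force: [-2.2, 0.7, 8.5]
gripper_width: 0.403
grasp_force: 4.3
```

```bash
python3 - <<'E'
from h import *
s=monitor.sense(); print(s["tool_pos"],s["ft_force"])
E
```

```text
[ 0.49706161 -0.0891596   0.21102692] [-2.240932    0.7069055   8.51117716]
```

carry_out:
  series:
    - {"ax": 0,"ay": 0,"az": 0,"tx": 0,"ty": 0,"tz": -0.2,"grip": 40}
    - {"ax": 0,"ay": 0,"az": 0,"tx": 0,"ty": 0,"tz": -0.4,"grip": 40}
    - {"ax": 0,"ay": 0,"az": 0,"tx": 0,"ty": 0,"tz": -0.4,"grip": 40}

```text
time_s: 3.55
tool_pos: [0.4971, -0.0892, 0.2073]
ee_rot: [0.001, 0.997, 0.075, 0.001]
ft_force: [-2.6, -0.3, 11.6]
gripper_width: 0.399
grasp_force: 5.4
```

carry_out:
  series:
    - {"ax": 0,"ay": 0,"az": 0,"tx": 0,"ty": 0,"tz": -0.1,"grip": 40}
    - {"ax": 0,"ay": 0,"az": 0,"tx": 0,"ty": 0,"tz": -0.2,"grip": 40}
    - {"ax": 0,"ay": 0,"az": 0,"tx": 0,"ty": 0,"tz": -0.2,"grip": 40}

```text
time_s: 3.85
tool_pos: [0.4971, -0.0891, 0.2054]
ee_rot: [0.001, 0.997, 0.075, 0.001]
ft_force: [-2.7, -0.0, 11.2]
gripper_width: 0.4
grasp_force: 6.0
```

carry_out:
  series:
    - {"ax": 0,"ay": 0,"az": 0,"tx": 0,"ty": 0,"tz": -0.1,"grip": 40}
    - {"ax": 0,"ay": 0,"az": 0,"tx": 0,"ty": 0,"tz": -0.15,"grip": 40}
    - {"ax": 0,"ay": 0,"az": 0,"tx": 0,"ty": 0,"tz": -0.15,"grip": 40}

```text
time_s: 4.15
tool_pos: [0.4971, -0.0891, 0.2045]
ee_rot: [0.001, 0.997, 0.075, 0.001]
ft_force: [-3.4, 0.0, 16.6]
gripper_width: 0.398
grasp_force: 8.3
```

The bottom stop is at TCP z ≈ 0.2046, so I'll slide about 2 mm above it.

carry_out:
  series:
    - {"ax": 0,"ay": 0,"az": 0,"tx": 0,"ty": 0,"tz": 0.27,"grip": 40}
    - {"ax": 0,"ay": 0,"az": 0,"tx": 0.5,"ty": 0.08,"tz": 0.27,"grip": 40}
    - {"ax": 0,"ay": 0,"az": 0,"tx": 1.0,"ty": 0.15,"tz": 0.27,"grip": 40}
    - {"ax": 0,"ay": 0,"az": 0,"tx": 1.5,"ty": 0.22,"tz": 0.27,"grip": 40}
    - {"ax": 0,"ay": 0,"az": 0,"tx": 2.0,"ty": 0.3,"tz": 0.27,"grip": 40}
    - {"ax": 0,"ay": 0,"az": 0,"tx": 2.5,"ty": 0.38,"tz": 0.27,"grip": 40}
    - {"ax": 0,"ay": 0,"az": 0,"tx": 3.0,"ty": 0.45,"tz": 0.27,"grip": 40}
    - {"ax": 0,"ay": 0,"az": 0,"tx": 3.5,"ty": 0.53,"tz": 0.27,"grip": 40}
    - {"ax": 0,"ay": 0,"az": 0,"tx": 4.0,"ty": 0.6,"tz": 0.27,"grip": 40}
    - {"ax": 0,"ay": 0,"az": 0,"tx": 4.0,"ty": 0.6,"tz": 0.27,"grip": 40}

```text
time_s: 5.15
tool_pos: [0.5362, -0.0834, 0.2062]
ee_rot: [0.001, 0.997, 0.075, -0.001]
ft_force: [-4.4, -1.3, 11.4]
gripper_width: 0.4
grasp_force: 5.8
```

```bash
cat > look.py <<'E'
import sys
from h import *
a=snapshot("scene")[190:370,220:420,::-1]; cv2.imwrite(f'pics/{sys.argv[1]}.png',cv2.resize(a,None,fx=3.2,fy=3.2,interpolation=cv2.INTER_CUBIC))
s=monitor.sense(); print(s["tool_pos"],s["ft_force"])
E
python3 look.py sc2
```

```text
[ 0.53610234 -0.08339481  0.20627421] [-4.38590971 -0.82570994 11.23454801]
```

View pics/sc2.png

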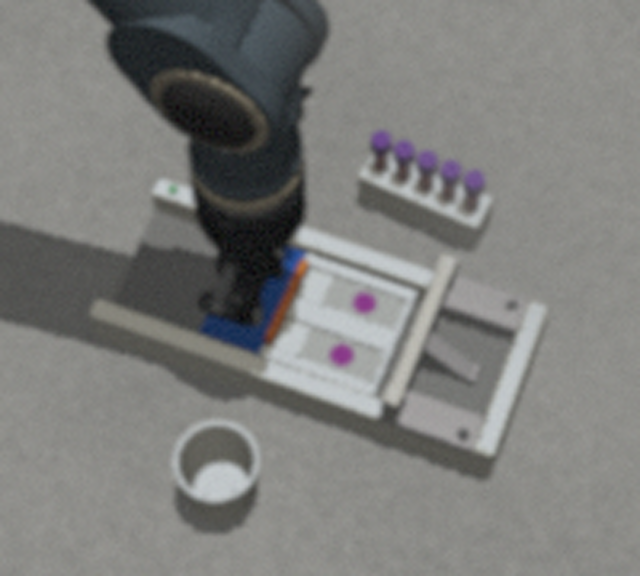

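The carrier followed by about 40 mm: the dots are now at (364,302) and (342,355), the nose is just short of the bridge and it is straight.

carry_out:
  series:
    - {"ax": 0,"ay": 0,"az": 0,"tx": 0.5,"ty": 0.08,"tz": 0.05,"grip": 40}
    - {"ax": 0,"ay": 0,"az": 0,"tx": 1.0,"ty": 0.15,"tz": 0.05,"grip": 40}
    - {"ax": 0,"ay": 0,"az": 0,"tx": 1.5,"ty": 0.22,"tz": 0.05,"grip": 40}
    - {"ax": 0,"ay": 0,"az": 0,"tx": 2.0,"ty": 0.3,"tz": 0.05,"grip": 40}
    - {"ax": 0,"ay": 0,"az": 0,"tx": 2.5,"ty": 0.38,"tz": 0.05,"grip": 40}
    - {"ax": 0,"ay": 0,"az": 0,"tx": 3.0,"ty": 0.45,"tz": 0.05,"grip": 40}
    - {"ax": 0,"ay": 0,"az": 0,"tx": 3.5,"ty": 0.53,"tz": 0.05,"grip": 40}

```text
time_s: 5.9
tool_pos: [0.5706, -0.0783, 0.2067]
ee_rot: [0.001, 0.997, 0.075, -0.002]
ft_force: [-6.2, -1.5, 12.0]
gripper_width: 0.4
grasp_force: 5.6
```

carry_out:
  series:
    - {"ax": 0,"ay": 0,"az": 0,"tx": 0.4,"ty": 0.06,"tz": 0,"grip": 40}
    - {"ax": 0,"ay": 0,"az": 0,"tx": 0.8,"ty": 0.12,"tz": 0,"grip": 40}
    - {"ax": 0,"ay": 0,"az": 0,"tx": 1.2,"ty": 0.18,"tz": 0,"grip": 40}
    - {"ax": 0,"ay": 0,"az": 0,"tx": 1.6,"ty": 0.24,"tz": 0,"grip": 40}
    - {"ax": 0,"ay": 0,"az": 0,"tx": 2.0,"ty": 0.3,"tz": 0,"grip": 40}
    - {"ax": 0,"ay": 0,"az": 0,"tx": 2.4,"ty": 0.36,"tz": 0,"grip": 40}

```text
time_s: 6.5
tool_pos: [0.5938, -0.0748, 0.2063]
ee_rot: [0.001, 0.997, 0.075, -0.003]
ft_force: [-8.9, -0.5, 10.5]
gripper_width: 0.4
grasp_force: 6.2
```

```bash
python3 look.py sc3
```

```text
[ 0.59429398 -0.07471974  0.20628913] [-6.53806964 -1.35422023  9.40581   ]
```

View pics/sc3.png

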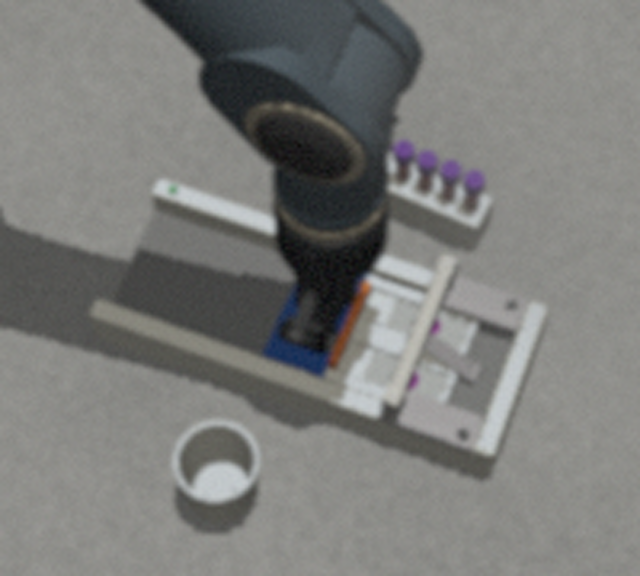

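The nose is under the lips and the leaf, with the dots at (433,327) and (413,381) passing under the bridge. About 25 mm remain to the stop.

carry_out:
  series:
    - {"ax": 0,"ay": 0,"az": 0,"tx": 0.4,"ty": 0.06,"tz": 0,"grip": 40}
    - {"ax": 0,"ay": 0,"az": 0,"tx": 0.8,"ty": 0.12,"tz": 0,"grip": 40}
    - {"ax": 0,"ay": 0,"az": 0,"tx": 1.2,"ty": 0.18,"tz": 0,"grip": 40}
    - {"ax": 0,"ay": 0,"az": 0,"tx": 1.6,"ty": 0.24,"tz": 0,"grip": 40}

```text
time_s: 6.95
tool_pos: [0.6086, -0.0727, 0.2057]
ee_rot: [0.001, 0.997, 0.075, -0.005]
ft_force: [-9.0, -1.4, 9.1]
gripper_width: 0.402
grasp_force: 7.1
```

carry_out:
  series:
    - {"ax": 0,"ay": 0,"az": 0,"tx": 0.3,"ty": 0.05,"tz": 0,"grip": 40}
    - {"ax": 0,"ay": 0,"az": 0,"tx": 0.5,"ty": 0.08,"tz": 0,"grip": 40}

```text
time_s: 7.15
tool_pos: [0.6147, -0.0717, 0.2061]
ee_rot: [0.001, 0.997, 0.075, -0.003]
ft_force: [-8.0, -0.5, 10.2]
gripper_width: 0.399
grasp_force: 6.6
```

carry_out:
  series:
    - {"ax": 0,"ay": 0,"az": 0,"tx": 0.2,"ty": 0.03,"tz": 0,"grip": 40}
    - {"ax": 0,"ay": 0,"az": 0,"tx": 0.3,"ty": 0.05,"tz": 0,"grip": 40}

```text
time_s: 7.35
tool_pos: [0.6178, -0.0712, 0.2061]
ee_rot: [0.001, 0.997, 0.075, -0.003]
ft_force: [-8.7, -0.6, 9.7]
gripper_width: 0.398
grasp_force: 6.6
```

carry_out:
  series:
    - {"ax": 0,"ay": 0,"az": 0,"tx": 0.2,"ty": 0.03,"tz": 0,"grip": 40}
    - {"ax": 0,"ay": 0,"az": 0,"tx": 0.3,"ty": 0.05,"tz": 0,"grip": 40}

```text
time_s: 7.55
tool_pos: [0.6207, -0.0708, 0.2061]
ee_rot: [0.001, 0.997, 0.075, -0.003]
ft_force: [-7.7, -1.8, 9.5]
gripper_width: 0.399
grasp_force: 6.6
```

carry_out:
  series:
    - {"ax": 0,"ay": 0,"az": 0,"tx": 0.2,"ty": 0.03,"tz": 0,"grip": 40}
    - {"ax": 0,"ay": 0,"az": 0,"tx": 0.3,"ty": 0.05,"tz": 0,"grip": 40}

```text
time_s: 7.75
tool_pos: [0.6235, -0.0703, 0.206]
ee_rot: [0.001, 0.997, 0.075, -0.004]
ft_force: [-10.0, -0.1, 9.7]
gripper_width: 0.398
grasp_force: 7.3
```

```bash
python3 look.py sc4
```

```text
[ 0.6234944  -0.07029558  0.20605253] [-9.54663426 -1.16498237  9.03443588]
```

View pics/sc4.png

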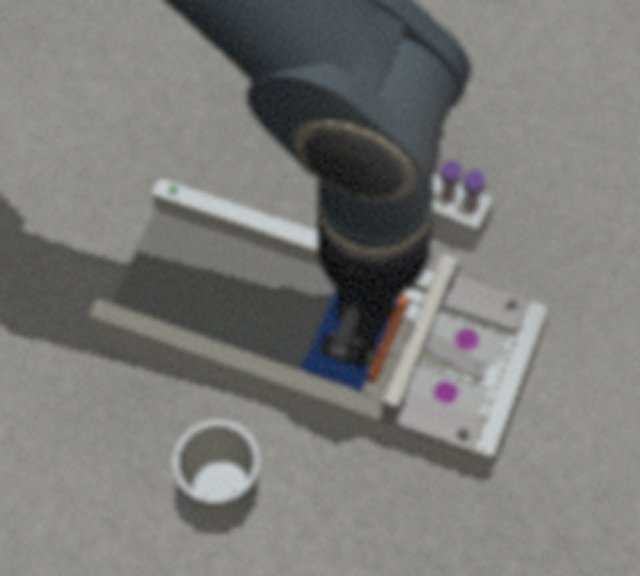

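The nose looks nearly at the stop, with the dots at (466,339) and (446,392). I'll measure the dots against the start picture.

```bash
cat > dots.py <<'E'
from h import *
u=np.array([np.cos(np.radians(8.6)),np.sin(np.radians(8.6))])
def dots(im,z):
    h=cv2.cvtColor(im,cv2.COLOR_BGR2HSV); m=cv2.inRange(h,(145,90,60),(168,255,255)); m[:240]=0;m[350:]=0
    c=cv2.connectedComponentsWithStats(m); i=np.argsort(-c[2][1:,4])[:2]+1
    p=ray("scene",c[3][i],z)[:,:2]*1000; print(c[2][i,4],np.round(p,1)); d=p[np.argmax(p[:,1])]-p[np.argmin(p[:,1])]
    return p.mean(0),np.degrees(np.arctan2(-d[0],d[1]))
import sys
a,ya=dots(cv2.imread("pics/scene0.png"),.044); b,yb=dots(snapshot("scene")[:,:,::-1],float(sys.argv[1]))
print("moved",(b-a)@u,"yaw",ya,yb)
E
python3 dots.py .034
```

```text
[25 22] [[576.9 -99.3]
 [570.4 -54.5]]
[26 24] [[687.1 -37.4]
 [694.  -81.3]]
moved 118.1821570082858 yaw 8.37403013087027 8.940617666695413
```

carry_out:
  series:
    - {"ax": 0,"ay": 0,"az": 0,"tx": 0.2,"ty": 0.03,"tz": 0,"grip": 40}
    - {"ax": 0,"ay": 0,"az": 0,"tx": 0.3,"ty": 0.05,"tz": 0,"grip": 40}

```text
time_s: 8.05
tool_pos: [0.6247, -0.0702, 0.2055]
ee_rot: [0.001, 0.997, 0.075, -0.007]
ft_force: [-15.9, -1.9, 14.3]
gripper_width: 0.398
grasp_force: 10.1
```

The carrier has moved 118 mm and the push force is rising, so it is at the stop. One more nudge to confirm.

carry_out:
  series:
    - {"ax": 0,"ay": 0,"az": 0,"tx": 0.2,"ty": 0.03,"tz": 0,"grip": 40}
    - {"ax": 0,"ay": 0,"az": 0,"tx": 0.2,"ty": 0.03,"tz": 0,"grip": 40}

```text
time_s: 8.25
tool_pos: [0.6256, -0.0701, 0.205]
ee_rot: [0.001, 0.997, 0.075, -0.009]
ft_force: [-16.6, -2.1, 14.1]
gripper_width: 0.4
grasp_force: 11.4
```

carry_out:
  series:
    - {"ax": 0,"ay": 0,"az": 0,"tx": -0.2,"ty": -0.03,"tz": 0.2,"grip": 40}
    - {"ax": 0,"ay": 0,"az": 0,"tx": -0.3,"ty": -0.04,"tz": 0.5,"grip": 40}
    - {"ax": 0,"ay": 0,"az": 0,"tx": -0.3,"ty": -0.04,"tz": 0.8,"grip": 40}
    - {"ax": 0,"ay": 0,"az": 0,"tx": -0.3,"ty": -0.04,"tz": 1.2,"grip": 40}
    - {"ax": 0,"ay": 0,"az": 0,"tx": -0.5,"ty": -0.07,"tz": 2.5,"grip": 40}
    - {"ax": 0,"ay": 0,"az": 0,"tx": -1.5,"ty": -0.22,"tz": 6,"grip": 40}
    - {"ax": 0,"ay": 0,"az": 0,"tx": -4,"ty": -0.6,"tz": 10,"grip": 40}
    - {"ax": 0,"ay": 0,"az": 0,"tx": -8,"ty": -1.2,"tz": 13,"grip": 40}
    - {"ax": 0,"ay": 0,"az": 0,"tx": -12,"ty": -1.8,"tz": 16,"grip": 40}
    - {"ax": 0,"ay": 0,"az": 0,"tx": -12,"ty": -1.8,"tz": 16,"grip": 40}

```text
time_s: 9.25
tool_pos: [0.5079, -0.0872, 0.3707]
ee_rot: [0.002, 0.997, 0.074, 0.003]
ft_force: [1.2, -0.1, -0.6]
gripper_width: 0.4
grasp_force: 0.0
```

```bash
python3 dots.py .038; python3 look.py sc5
```

```text
[25 22] [[576.9 -99.3]
 [570.4 -54.5]]
[27 25] [[694.2 -81.4]
 [687.1 -36.9]]
moved 118.36043809399908 yaw 8.37403013087027 9.095132259176363
[ 0.5104058  -0.08669354  0.36773054] [ 0.55805733 -0.93194334 -0.49592253]
```

View pics/sc5.png

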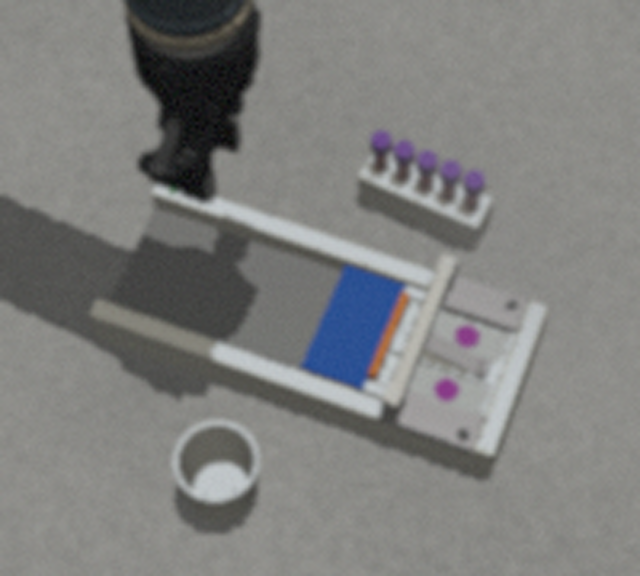

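The carrier sits straight under the lips, with the dots at (467,337) and (446,390). Its nose is at the stop, the arm is clear and the bystanders are unmoved. Handing in.

```bash
python3 -c "
from plant import robot
print(robot.sign_off())"
```

```text
the job is handed in; nothing more can be done
None
```

The job is handed in: the carrier was pressed down, slid about 118 mm under the lips and drag spring to the end stop, and left there with the arm clear; in the last pictures it sat straight and the rack and cup had not moved, but no verdict was returned.

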